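# Put the flat battery pack on charge under the sprung dust cover

## Task

Put the flat battery pack (the one with the red light) on charge: nose up the charger's spring-loaded orange dust cover with the pack's own lower end, keep the cover held back with the pack, and push the pack down into the well until it is fully home, both shoulders down on the rim, then let go of it. The blades in the well are tight, so press by feel and stop when it bottoms: do not force the pack or strain the cover, and leave the full pack (green light) and everything else on the bench undisturbed.

Things in the scene. Friction and masses are not known exactly. Their poses are not given: they have to be found in the camera images.
- pack_flat: Flat battery pack, red light (top and bars on both broad faces), 0.27 to 0.39 kg, standing upright. Origin: centre of its underside, z up. Lower part 34 (x) x 50 (y) x 55 mm tall; teal cap above it 34 (x) x 62 (y) x 48 mm, so 103 mm in all. Faces +x and -x are flush all the way up; at +y and -y the cap overhangs 6 mm: two shoulders. Same either way round.
- pack_full: Full battery pack, green light, same shape and size as the flat one; it stays standing where it is.
- charger: Dark charger, screwed to the bench. Origin: on the bench under the well's centre; front to -x (bench free before it), cover hinge at +x. The well is in a tower 52 (x) x 72 (y) mm, 64 mm tall, front face at x = -26 mm. A console 46 mm tall adjoins it at +y (to y = 134 mm) and +x (to x = 98 mm).
- rim: Pale grey seating rim, the flat top 4 mm of the tower around the well's mouth, part of the charger; its top is 64 mm above the bench. The pack's two shoulders come down on it.
- well_mouth (a point): Centre of the well's mouth, at the rim's top; axes as the charger's. Well 35.6 (x) x 52.5 (y) mm, 58 mm deep, 2.5 mm chamfer at the mouth. Near the bottom two sprung contact blades pinch the pack's sides: the last 13 mm need a push growing to some 8 to 18 N (it varies), then the blades hold it.
- well_home (a point): Where the centre of the pack's underside is when the pack is fully home: on the well's axis, 55 mm below the rim's top, the shoulders resting on the rim. Once let go, the cover may lean it back 1 to 2 degrees in the well's play. Axes as the charger's.
- cover_hinge (a joint): Angle of the orange dust cover, rad: 0 shut, growing as it swings up and back (+x), stop at 1.75. The hinge axis runs along the charger's y, at x = +26 mm, 68 mm above the bench. A spring always shuts the cover: 0.19 N m when shut, 0.24 N m upright (about 3 to 4 N at the lip). With a pack in the well it leans on the pack's +x face at about 1.3 to 1.4 rad.
- cover: The orange dust cover. Origin on the hinge axis; shut, its axes are the charger's. 4 mm plate, 64 mm wide (y), reaching 60 mm from the hinge to -x, its underside 2 mm above the rim; then a thumb lip 50 mm wide, turned up 30 degrees for 12 mm more. Shut, plate edge and lip overhang the tower's front by 8 and 20 mm, with free air below.
- mallet: Turned wooden mallet lying down, 235 mm long, head 66 mm across; leave alone.
- whetstone: Grey whetstone on its wooden base, 80 x 200 x 38 mm; leave alone.
- tumbler: Empty clear plastic tumbler, 76 mm across, 95 mm tall; leave alone.
- gouge_wide: Gouge with a wooden handle lying at the back, 230 mm long; leave alone.
- gouge_narrow: Second, narrower gouge lying beside it, 230 mm long; leave alone.
- spinning_top: Small wooden spinning top, 72 mm across, 66 mm tall; leave alone.
- carved_bowl: Small wooden bowl, 120 mm across, 50 mm tall; leave alone.
There are look-alikes about, which are no part of the job. Leave any pink or purple look-alike of the pack_flat alone.

How it is judged:
By the outcome, as a careful person would: the job done as asked, in the order asked, and still so for the second after the job is handed in, with the robot touching nothing.
It also fails if it takes over 72 s, if anything falls off the work surface, if the arm or the gripper's body presses on something with over 40 N, if the wrist force passes 120 N, or if a joint passes its speed limit or range.

## Robot

A 6-joint arm with a two-finger parallel gripper is mounted at the origin on the work surface. World frame = base frame: x ahead of the robot, y to its left, z up, the work surface at z = 0. Lengths are in mm, angles in rad, forces in N, time in s.
With the tool pointing down it reaches from about 400 to 825 mm from the base axis. Payload 7 kg.
Tool frame: the origin (TCP) lies where the fingers leave the gripper's body, on its centre line; the fingertips stand 66 mm ahead of it and the grasp point (between the pads) lies 47 mm ahead of it (manip.tip_extent is the y of the fingertips in the tool frame, in mm); y points along the fingers, x is the direction in which the jaws open and shut, and the axes are right-handed (so a half turn about y gives the same grasp; the last joint's range is limited). The gripper opens to 88 mm and grips with 3 to 60 N. Pads are 19 mm wide; open, the fingers measure 130 mm over their backs; the gripper's body (78 mm by 193 mm) begins 47 mm behind the grasp point.
Start: joints at [1.476, 0.359, 0.012, 0, -1.224, -0.288], TCP at [252.132, 626.119, 292.161] pointing down, gripper open.
Joint ranges: [-3.07, 3.07], [-1.43, 2.12], [-1.02, 1.25], [-3.03, 1.67], [-3.05, -0], [-3.03, 3.03]. Speed limits (rad/s): [2.39, 2.39, 3.01, 3.14, 3.14, 3.14].

## Interface

Orientations are given as [roll, pitch, yaw] about the fixed x, y, z axes, in that order (R = Rz(yaw) Ry(pitch) Rx(roll)).
In Python, from cell import telemetry, camera, get_calibration, job_done, manip gives the robot as it stands.
- The arm moves only by the tool arm_command, never from a script. Its argument "series" is a list of rows, each a list of 7 numbers: the gripper's target within -1 to 1 (fully open at 1, half-way at 0, shut at -1), then the shift along the tool's x, y, z in mm, then the turn, a rotation vector about the tool's x, y, z in degrees. A call has 1 to 20 rows; each row is the pose to reach, as a shift and turn from the pose commanded when the call began, along the tool's axes at that moment; what a row does not reach only later rows make up. A row lasts 1/10 s, in which the tool goes at most 50 mm and 8.59 degrees, less where a joint would pass 70% of its speed; a pose out of reach is approached as far as the arm can. A call with a gripper value outside its range is refused whole. The fingers move at their own pace and stop on an object; "squeeze" is the grip in N (left out, the last holds). Time passes only in rows, so rows that repeat a pose let the fingers close. It gives the time, the measured TCP pose, the force and the opening at its end, in the units of the state.
- telemetry.get_state(): the state, without advancing time (a new reading comes with each control period).
- camera(name): name is "scene" or "top" or "wrist"; returns (picture, depth): 384x512x3 uint8, blue, green, red; 384x512 float32, mm along the optical axis (not along the pixel's ray), 0 where there is no reading.
- get_calibration(name): a dict with "fx", "fy", "cx", "cy" (pixels), "R" (3x3) and "t" (3): a world point X has camera coordinates R X + t. Camera axes: x right, y down, z forward; pixel columns grow to the right and rows downward; lengths in mm; the calibration is good to about 2 mm. The wrist camera is an equidistant fisheye: a pixel r from the principal point sees the ray r / f radians off the axis. A picture is of the moment at which its call begins: read the wrist's pose just before it. get_calibration takes no time and is no camera call; for the wrist camera it gives the pose at the moment of the call.
- job_done(): hands the job in, once; it reports no verdict.
The state is a dict: "time": time; "qpos": joint angles; "joint_vel": joint speeds; "joint_efforts": joint torques, N m; "eef_pos": TCP position; "tool_rot": TCP orientation; "contact_force": force on the tool from outside, world axes, zero at the start; "wrist_torque": the same for the moment, N m; "grip_width": opening from 0.0 (shut) to 1.0 (fully open).
Only numpy, scipy, OpenCV 4.12 (cv2) and the standard library are available. Lean on these libraries where they do the work, as an engineer would, in place of code of your own. Each camera call takes 0.05 s, during which the arm holds its last target. There are 200 camera calls.

## Working session

There is one attempt and no reset: what is moved stays moved. The work goes in short steps, Python scripts to look and compute and a tool call to move; the robot and the scene stay as the last step left them, time stands still between calls to the robot, and variables do not carry over. Pictures are saved under pics/ and viewed, about 8 in all and at most 12, crops included, and the job is handed in when it is done.

Besides the shell and the picture viewer there is one more tool, called after ">>>" as name(argument=value, ...) on one line, values as JSON. arm_command: Moves the arm, as the interface text tells. Its arguments: {"type":"object","properties":{"series":{"type":"array"},"squeeze":{"type":"number"}},"required":["series"]}

```bash
ls; mkdir -p pics
cat > h.py <<'E'
import numpy as np,cv2
from cell import telemetry,camera,get_calibration,job_done,manip
def pts(name,depth,cal=None):
    c=cal or get_calibration(name);h,w=depth.shape
    u,v=np.meshgrid(np.arange(w),np.arange(h))
    P=np.stack([(u-c['cx'])/c['fx']*depth,(v-c['cy'])/c['fy']*depth,depth],-1)
    return (P-np.array(c['t']))@np.array(c['R'])
E
python3 - <<'E'
from h import *
s=telemetry.get_state();print(s)
for n in("scene","top"):
    im,d=camera(n);cv2.imwrite(f"pics/{n}0.png",im);np.savez(f"{n}0.npz",im=im,d=d,P=pts(n,d))
    c=get_calibration(n);print(n,c['fx'],-np.array(c['R']).T@np.array(c['t']))
a=cv2.imread("pics/scene0.png");b=cv2.imread("pics/top0.png")
cv2.imwrite("pics/both.png",cv2.resize(np.vstack([a,b]),None,fx=.78,fy=.78))
E
```

```text
pics
{'time': 0.0, 'qpos': array([ 1.47612115e+00,  3.59431943e-01,  1.10518706e-02, -3.97448643e-04,
       -1.22412385e+00, -2.88117056e-01]), 'joint_vel': array([-0.0011913 , -0.00073783, -0.00040998,  0.00099084, -0.00039303,
        0.00090342]), 'joint_efforts': array([-2.55239347e-04, -5.82710123e+01,  2.93066096e+01,  6.99768528e+00,
        7.14881869e-03, -1.64678750e-04]), 'eef_pos': array([251.96912813, 625.78177272, 291.18190406]), 'tool_rot': array([-1.57066928e+00, -1.74338400e-03, -1.95372403e+00]), 'contact_force': array([ 0.12343219, -0.9982633 , -0.52917887]), 'wrist_torque': array([ 0.01377405, -0.03075389,  0.02834465]), 'grip_width': 1.0006658319087396}
scene 356.76355790163666 [1136.30970146  576.11420803  689.5156103 ]
top 499.1029877176898 [ 508.99483929   -6.78990018 1603.71886906]
```

View pics/top0.png

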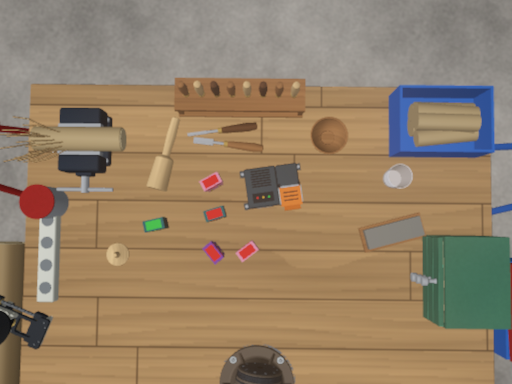

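View pics/scene0.png

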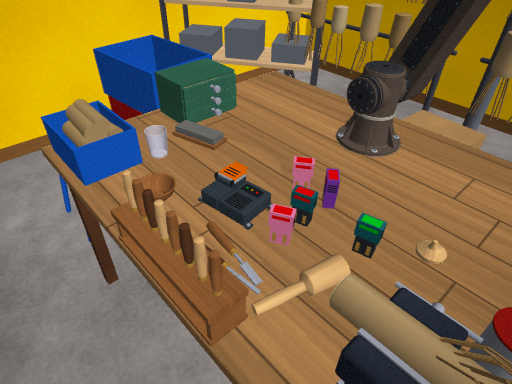

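The top view shows these candidates:
- Teal pack with a red top at (215,214)
- Pink look-alikes at (210,182) and (247,252)
- Purple look-alike at (214,253)
- Full pack, green, at (154,225)

The charger is at (275,187), with its orange cover at (290,196). By the description I choose the teal and red one at (215,214). Next I'll measure it and check it in a close crop.

Run:
```python
from h import *
t=np.load("top0.npz");im,P=t['im'],t['P']
hsv=cv2.cvtColor(im,cv2.COLOR_BGR2HSV)
def rect(m,lab):
    q=P[m];q=q[np.isfinite(q).all(1)]
    r=cv2.minAreaRect(q[:,:2].astype(np.float32));print(lab,len(q),'zmed',np.median(q[:,2]),r, 'mean',q.mean(0))
box=lambda x0,y0,x1,y1:(np.indices(im.shape[:2])[1]>=x0)&(np.indices(im.shape[:2])[1]<x1)&(np.indices(im.shape[:2])[0]>=y0)&(np.indices(im.shape[:2])[0]<y1)
z=P[...,2]
for lab,b in dict(flat=(198,200,232,226),full=(138,212,172,236),pinkA=(195,168,226,196),purple=(198,236,228,268),pinkB=(232,238,264,266)).items():
    rect(box(*b)&(z>92)&(z<115),lab)
H,S,V=hsv[...,0],hsv[...,1],hsv[...,2]
o=box(270,175,310,215)&(H>5)&(H<18)&(S>200)&(V>150)
rect(o&(z>60),'orange'); 
rect(box(235,155,310,215)&(z>38)&(z<55),'console')
c=cv2.resize(im[150:280,185:325],None,fx=5,fy=5,interpolation=cv2.INTER_CUBIC)
s=np.load("scene0.npz")['im'][140:270,190:390]
s=cv2.resize(s,None,fx=4,fy=4,interpolation=cv2.INTER_CUBIC)
cv2.imwrite("pics/c1.png",cv2.resize(np.hstack([c[:520],s[:520,:]]),(800,277)) if 0 else s)
cv2.imwrite("pics/c2.png",cv2.resize(c,(640,594)))
# z profile of cover
ys,xs=np.where(o)
for r in range(ys.min(),ys.max()+1,2):
    k=o[r]; print(r,np.where(k)[0].min(),np.where(k)[0].max(),np.round(P[r][k].mean(0)))
```

```text
flat 235 zmed 102.32139070161774 ((526.899658203125, 129.72499084472656), (34.615962982177734, 61.59172821044922), 16.541196823120117) mean [527.00546715 129.85338356 102.15137236]
full 241 zmed 101.51954371548467 ((492.6795654296875, 312.6016540527344), (34.0572395324707, 62.578983306884766), 13.40778636932373) mean [492.74960196 311.8005483  101.59990483]
pinkA 242 zmed 101.38650095396268 ((624.8538208007812, 142.85086059570312), (34.952754974365234, 62.397369384765625), 29.558443069458008) mean [624.62470543 142.37712116 101.25204563]
purple 244 zmed 101.2759772370529 ((410.0826721191406, 132.91168212890625), (61.778465270996094, 34.55646514892578), 39.354793548583984) mean [410.27396028 132.68113642 101.24159562]
pinkB 236 zmed 101.84059718610622 ((415.64892578125, 30.57372283935547), (33.97011184692383, 61.92233657836914), 37.503780364990234) mean [415.79155116  30.47520587 101.86412918]
orange 0 zmed nan ((0.0, 0.0), (0.0, 0.0), 0.0) mean [nan nan nan]
console 1607 zmed 44.52823341530412 ((617.9644165039062, -46.35581970214844), (124.573974609375, 168.03724670410156), 8.763482093811035) mean [623.02637905 -32.67171308  44.69080475]
  return _methods._mean(a, axis=axis, dtype=dtype,
  ret = ret.dtype.type(ret / rcount)
<stdin>:6: RuntimeWarning: Mean of empty slice.
  ret = um.true_divide(
Traceback (most recent call last):
ValueError: zero-size array to reduction operation minimum which has no identity
```

View pics/c2.png

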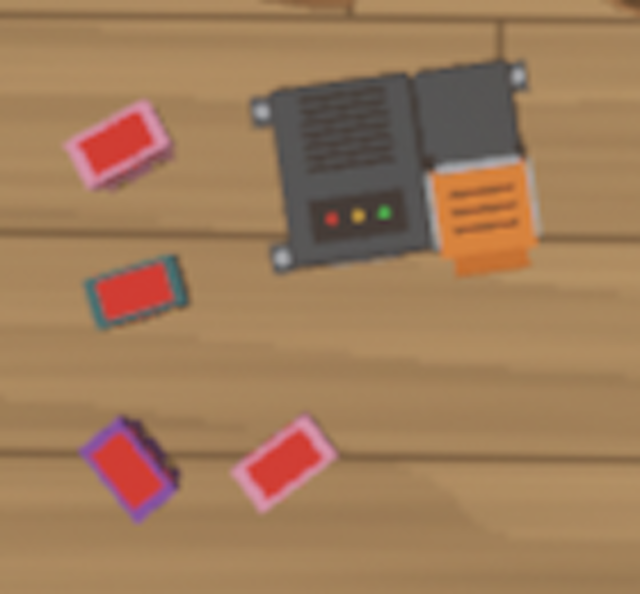

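View pics/c1.png

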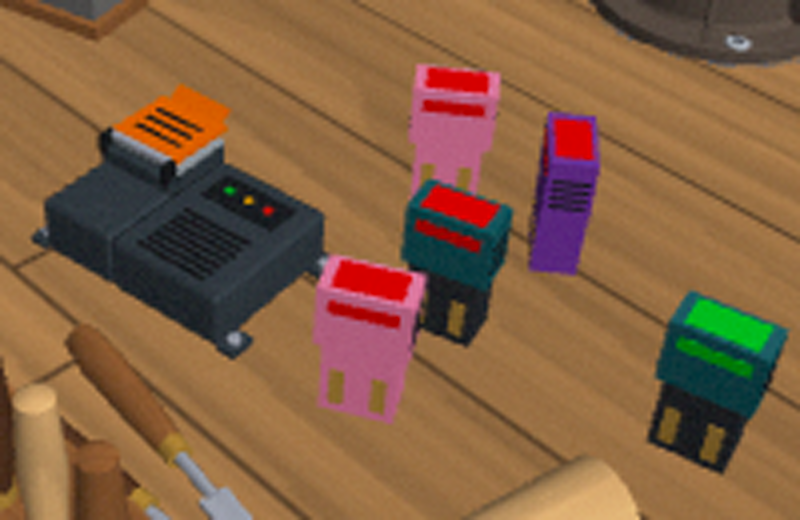

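The crop confirms the flat pack: teal cap, red bars and black lower part at top-view (215,214). It stands at about (527,130) with a yaw of about 16.5°. The charger yaw is about 8.8° and its origin is near (590,-100). Next is a helper for the tool-frame numbers and a refined charger pose.

```bash
cat >> h.py <<'E'
from scipy.spatial.transform import Rotation as Ro
def Rt(s): return Ro.from_euler('xyz',s['tool_rot']).as_matrix()
def tool(yaw_deg,tilt=0):
    """tool down, jaw x at yaw_deg; tilt>0: tips swing forward along tool z (deg)"""
    return (Ro.from_euler('z',yaw_deg,degrees=True)*Ro.from_euler('x',-90+tilt,degrees=True)).as_matrix()
def delta(p,R,s=None,p0=None,R0=None):
    s=s or telemetry.get_state()
    p0=s['eef_pos'] if p0 is None else p0;R0=Rt(s) if R0 is None else R0
    return np.round(R0.T@(np.array(p)-p0),1),np.round(Ro.from_matrix(R0.T@R).as_rotvec(degrees=True),2)
E
python3 - <<'E'
from h import *
print([x for x in dir(manip) if x[0]!='_'], manip.tip_extent)
t=np.load("top0.npz");im,P=t['im'],t['P'];z=P[...,2]
hsv=cv2.cvtColor(im,cv2.COLOR_BGR2HSV)
print(hsv[200,290],P[200,290])
bx=np.zeros(z.shape,bool);bx[170:216,272:310]=1
o=bx&(hsv[...,1]>180)&(hsv[...,2]>170)&(z>60)
q=P[o];r=cv2.minAreaRect(q[:,:2].astype(np.float32));print(r,q[:,2].min(),q[:,2].max())
for a in(7,8,8.76,9.5):
    R=Ro.from_euler('z',-a,degrees=True).as_matrix()
    l=q@R.T; c=P[(z>38)&(z<55)&(np.indices(z.shape)[0]<216)&(np.indices(z.shape)[0]>155)&(np.indices(z.shape)[1]>235)&(np.indices(z.shape)[1]<310)]@R.T
    pc=l[l[:,2]<72]
    print(a,'cover x',l[:,0].min(),l[:,0].max(),'y',pc[:,1].min(),pc[:,1].max(),'cons x',np.percentile(c[:,0],[.5,99.5]),'y',np.percentile(c[:,1],[.5,99.5]))
print(delta([527,130,88+47+110],tool(-73.5)))
E
```

```text
['PlanningError', 'tip_extent'] 65.60000000000001
[ 13 174 179] [571.9339273  -98.93293883  67.30153114]
((566.2813110351562, -63.46635437011719), (71.06926727294922, 144.65475463867188), 19.141687393188477) 60.01997280542533 1603.7188690598925
7 cover x 504.3733882677541 594.6457721326323 y -201.00050370219495 -140.6760263018805 cons x [545.5928777  668.84064645] y [-202.25040134  -38.03193474]
8 cover x 503.0963650418214 591.3784559124306 y -210.4941253281187 -150.94327967322207 cons x [544.02571918 666.44989062] y [-213.50385691  -48.67337943]
8.76 cover x 502.0233125728249 588.932360050819 y -217.66654929027735 -158.5782214349591 cons x [542.3746862  664.57669752] y [-221.96243131  -56.83923559]
9.5 cover x 500.89362448176695 586.6237456567924 y -224.6134371000891 -165.55811329875257 cons x [540.75966823 663.00544512] y [-230.19552122  -64.33013481]
(array([357.1,  46.9, 440.3]), array([ 2.000e-02, -3.844e+01,  8.000e-02]))
```

>>> arm_command(series=[[1,30,4,37,0,-3.3,0],[1,60,8,74,0,-6.5,0],[1,90,12,111,0,-9.7,0],[1,120,16,148,0,-13,0],[1,150,20,185,0,-16,0],[1,180,24,222,0,-19.4,0],[1,210,28,259,0,-22.6,0],[1,240,32,296,0,-26,0],[1,270,36,333,0,-29,0],[1,300,40,370,0,-32.3,0],[1,330,44,407,0,-35.5,0],[1,357,47,440,0,-38.4,0],[1,357,47,440,0,-38.4,0],[1,357,47,440,0,-38.4,0],[1,357,47,440,0,-38.4,0],[1,357,47,440,0,-38.4,0]], squeeze=50)

```text
time: 1.7
eef_pos: [526.6, 131.5, 245.3]
tool_rot: [-1.571, 0.0, -1.282]
contact_force: [0.2, 0.8, -0.7]
grip_width: 0.999
```

Run:
```python
from h import *
s=telemetry.get_state();print(s['time'],s['eef_pos'],s['tool_rot'],s['qpos'])
c=get_calibration('wrist');im,d=camera('wrist');cv2.imwrite('pics/w1.png',im)
print(c['fx'],c['cx'],c['cy'],-np.array(c['R']).T@c['t']);print(np.round(c['R'],3))
np.savez('w1.npz',im=im,d=d,R=c['R'],t=c['t'])
```

```text
1.7 [526.59699741 131.53943148 245.26353732] [-1.57064849e+00  9.97174354e-05 -1.28212430e+00] [ 6.05921259e-01  1.78776369e-01 -3.48058032e-01 -5.62549498e-05
 -1.04379036e+00  1.25357537e+00]
297.3186396354542 254.23057727570364 190.69878998156065 [600.09923992 153.51993075 336.53953026]
[[ 0.285 -0.958 -0.   ]
 [-0.919 -0.274  0.283]
 [-0.271 -0.08  -0.959]]
```

View pics/w1.png

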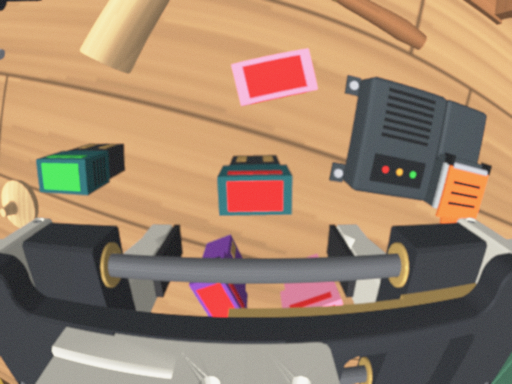

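The wrist view shows the pack's red top at (255,195), squarely between the open fingers. The charger is to the right at (415,140) with its cover at (463,192). Next I'll measure the pack top on its plane, and the console and cover too.

```bash
cat >> h.py <<'E'
def wray(uv,c):
    uv=np.atleast_2d(np.asarray(uv,float));a=(uv-[c['cx'],c['cy']])/[c['fx'],c['fy']]
    r=np.linalg.norm(a,axis=1,keepdims=True)+1e-9
    d=np.hstack([np.sin(r)*a/r,np.cos(r)])
    R=np.array(c['R']);return -R.T@np.array(c['t']),d@R
def wplane(uv,c,z):
    o,d=wray(uv,c);return o+d*((z-o[2])/d[:,2])[:,None]
E
python3 - <<'E'
from h import *
c=get_calibration('wrist');im=np.load('w1.npz')['im']
hsv=cv2.cvtColor(im,cv2.COLOR_BGR2HSV)
def comp(m,u,v):
    n,l=cv2.connectedComponents(m.astype(np.uint8));return l==l[v,u]
def rect(m,z,lab):
    p=wplane(np.argwhere(m)[:,::-1],c,z);r=cv2.minAreaRect(p[:,:2].astype(np.float32));print(lab,m.sum(),r)
red=((hsv[...,0]<8)|(hsv[...,0]>172))&(hsv[...,1]>150)&(hsv[...,2]>100)
rect(comp(red,255,195),103,'red top')
og=(hsv[...,0]>7)&(hsv[...,0]<16)&(hsv[...,1]>190)&(hsv[...,2]>180)
rect(comp(og,450,200),70,'cover');print(hsv[200,450])
E
```

```text
red top 1643 ((530.0750122070312, 132.41445922851562), (25.095632553100586, 45.62427520751953), 16.63510513305664)
cover 196608 ((413.6230163574219, 89.01593017578125), (722.8534545898438, 1223.6337890625), 16.32216453552246)
[ 13 180 246]
```

>>> arm_command(series=[[1,0.5,20,1.7,0,0,0],[1,0.5,40,1.7,0,0,0],[1,0.5,60,1.7,0,0,0],[1,0.5,80,1.7,0,0,0],[1,0.5,95,1.7,0,0,0],[1,0.5,105,1.7,0,0,0],[1,0.5,110,1.7,0,0,0],[1,0.5,110,1.7,0,0,0],[-1,0.5,110,1.7,0,0,0],[-1,0.5,110,1.7,0,0,0],[-1,0.5,110,1.7,0,0,0],[-1,0.5,110,1.7,0,0,0],[-1,0.5,110,1.7,0,0,0],[-1,0.5,110,1.7,0,0,0],[-1,0.5,110,1.7,0,0,0]], squeeze=50)

```text
time: 3.25
eef_pos: [529.0, 130.8, 135.6]
tool_rot: [-1.57, 0.0, -1.283]
contact_force: [-1.5, 1.6, 4.9]
grip_width: 0.702
```

>>> arm_command(series=[[-1,0,-3,0,0,0,0],[-1,0,-10,0,0,0,0],[-1,0,-25,0,0,0,0],[-1,0,-45,0,0,0,0],[-1,0,-70,0,0,0,0],[-1,0,-95,0,0,0,0],[-1,0,-120,0,0,0,0],[-1,0,-140,0,0,0,0],[-1,0,-150,0,0,0,0],[-1,0,-150,0,0,0,0]])

```text
time: 4.25
eef_pos: [529.0, 130.7, 286.3]
tool_rot: [-1.569, 0.001, -1.283]
contact_force: [0.2, -0.1, -3.8]
grip_width: 0.706
```

Run:
```python
from h import *
s=telemetry.get_state();print(s['eef_pos'],s['contact_force'],s['grip_width'],s['qpos'])
print(delta([481.3,-116.8,285],tool(-81.2)))
```

```text
[528.96984942 130.71985434 286.28585306] [ 0.23666436 -0.06854803 -3.77164837] 0.7058115884241242 [ 6.01983432e-01  1.48150372e-01 -2.86183206e-01  1.07226059e-05
 -1.13438009e+00  1.25613416e+00]
(array([ 223.9,    0.9, -115.9]), array([-0.11,  7.66, -0.04]))
```

>>> arm_command(series=[[-1,18,0,-9,0,0.6,0],[-1,37,0,-19,0,1.3,0],[-1,56,0,-29,0,1.9,0],[-1,75,0,-39,0,2.6,0],[-1,94,0,-49,0,3.2,0],[-1,113,0,-59,0,3.9,0],[-1,132,0,-68,0,4.5,0],[-1,150,0,-78,0,5.1,0],[-1,169,0,-88,0,5.8,0],[-1,188,0,-97,0,6.4,0],[-1,206,0,-107,0,7,0],[-1,218,0,-113,0,7.5,0],[-1,224,0,-116,0,7.7,0],[-1,224,0,-116,0,7.7,0],[-1,224,0,-116,0,7.7,0]])

```text
time: 5.75
eef_pos: [481.0, -116.9, 284.9]
tool_rot: [-1.571, 0.0, -1.418]
contact_force: [-1.3, 0.0, -2.7]
grip_width: 0.703
```

Run:
```python
from h import *
s=telemetry.get_state();print(s['time'],s['eef_pos'],s['tool_rot'],s['qpos'],s['contact_force'])
c=get_calibration('wrist');im,d=camera('wrist')
np.savez('w2.npz',im=im,d=d,R=c['R'],t=c['t'])
cv2.imwrite('pics/w2.png',im)
im,d=camera('scene');cv2.imwrite('pics/s2.png',im)
```

```text
5.75 [ 480.98796941 -116.86499202  284.88667093] [-1.57108689e+00  1.70275424e-04 -1.41791139e+00] [ 1.59438398e-01  6.49573215e-02 -3.85331456e-01 -1.91211522e-04
 -1.12079699e+00  1.56432609e+00] [-1.27913952  0.00521161 -2.74916792]
```

View pics/w2.png

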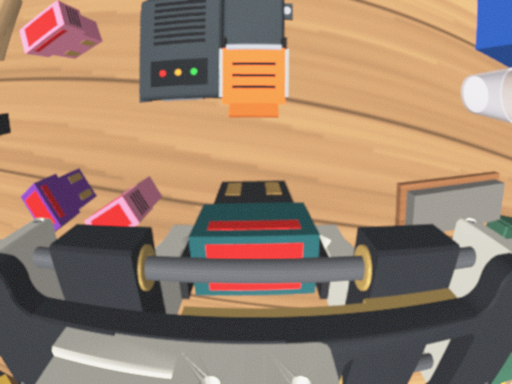

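The wrist view shows the cover at (254,80) with its lip at (254,110). The pack hangs at (254,250), roughly in line with the well. Next I'll measure the cover and console edges from this picture.

Run:
```python
from h import *
c=get_calibration('wrist');im=np.load('w2.npz')['im']
hsv=cv2.cvtColor(im,cv2.COLOR_BGR2HSV)
print(hsv[90,232],hsv[112,254],hsv[60,20+262])
R=Ro.from_euler('z',-8.8,degrees=True).as_matrix()
O=np.array([590,-100,0])
L=lambda uv,z:(wplane(uv,c,z)-O)@R.T
m=np.zeros(im.shape[:2],bool);m[40:120,215:295]=1
m&=(hsv[...,0]>5)&(hsv[...,0]<18)&(hsv[...,1]>175)
n,l,st,_=cv2.connectedComponentsWithStats(m.astype(np.uint8));k=1+st[1:,4].argmax();m=l==k;print(st[k])
pts_=[]
for v in range(st[k][1],st[k][1]+st[k][3],5):
    us=np.where(m[v])[0];a=L([[us.min()-.5,v],[us.max()+.5,v]],70);print(v,us.min(),us.max(),np.round(a[:,:2],1).tolist(),'yc',round(a[:,1].mean(),1))
for u in (228,240,254,268,282):
    vs=np.where(m[:,u])[0];print(u,vs.min(),vs.max(),np.round(L([[u,vs.min()-.5]],70)[0,:2],1),np.round(L([[u,vs.max()+.5]],75)[0,:2],1))
g=cv2.cvtColor(im,cv2.COLOR_BGR2GRAY)
# console front edge (top edge z46) & tower sides grey rim
for u in (150,165,180,200,212):
    col=g[85:115,u].astype(int);print('front',u,np.diff(col).argmax()+85, np.round(L([[u,np.diff(col).argmax()+85.5]],46)[0,:2],1))
print(g[75,215:230],g[75,280:295])
```

```text
[ 14 170 247] [ 13 181 244] [ 15 168 247]
[230 103  47  14 576]
103 235 273 [[-30.8, 20.7], [-30.8, -19.0]] yc 0.9
108 231 276 [[-35.9, 24.8], [-35.9, -22.1]] yc 1.4
113 230 276 [[-41.0, 25.9], [-41.0, -22.1]] yc 1.9Traceback (most recent call last):
  File "<stdin>", line 15, in <module>
    return umr_minimum(a, axis, None, out, keepdims, initial, where)
ValueError: zero-size array to reduction operation minimum which has no identity
```

Run:
```python
from h import *
c=get_calibration('wrist');im=np.load('w2.npz')['im']
hsv=cv2.cvtColor(im,cv2.COLOR_BGR2HSV);g=cv2.cvtColor(im,cv2.COLOR_BGR2GRAY)
R=Ro.from_euler('z',-8.8,degrees=True).as_matrix();O=np.array([590,-100,0])
L=lambda uv,z:(wplane(uv,c,z)-O)@R.T
m=np.zeros(im.shape[:2],bool);m[40:120,215:295]=1
m&=(hsv[...,0]>5)&(hsv[...,0]<18)&(hsv[...,1]>150)&(hsv[...,2]>210)
for v in range(52,118,6):
    us=np.where(m[v])[0];a=L([[us.min()-.5,v],[us.max()+.5,v]],70);print(v,us.min(),us.max(),np.round(a[:,:2],1).tolist(),'yc',round(a[:,1].mean(),1))
for u in (228,236,254,272,280):
    vs=np.where(m[:,u])[0];print(u,vs.min(),vs.max(),np.round(L([[u,vs.min()-.5]],70)[0,:2],1),np.round(L([[u,vs.max()+.5]],72 if 230<u<278 else 68)[0,:2],1))
for u in (150,165,180,200,212):
    k=np.diff(g[85:115,u].astype(int)).argmax()+85.5;print('front',u,k, np.round(L([[u,k]],46)[0,:2],1))
```

```text
52 224 283 [[22.7, 31.8], [22.7, -29.0]] yc 1.4
58 224 283 [[16.3, 31.8], [16.3, -28.9]] yc 1.4
64 224 283 [[10.0, 31.8], [10.0, -29.0]] yc 1.4
70 224 283 [[3.7, 31.8], [3.7, -29.0]] yc 1.4
76 224 283 [[-2.6, 31.8], [-2.6, -29.0]] yc 1.4
82 224 283 [[-8.8, 31.8], [-8.8, -29.0]] yc 1.4
88 224 283 [[-15.1, 31.9], [-15.1, -29.0]] yc 1.4
94 224 283 [[-21.3, 31.9], [-21.3, -29.1]] yc 1.4
100 223 285 [[-27.5, 33.0], [-27.4, -31.2]] yc 0.9
106 229 277 [[-33.8, 26.9], [-33.8, -23.1]] yc 1.9
112 229 277 [[-40.0, 26.9], [-40.0, -23.1]] yc 1.9
228 51 103 [24.2 27.2] [-31.2  27.5]
236 51 116 [24.  19.1] [-44.7  19.1]
254 51 116 [23.8  0.9] [-44.7   0.9]
272 51 116 [ 24.  -17.3] [-44.6 -17.4]
280 51 103 [ 24.2 -25.4] [-31.2 -25.8]
front 150 101.5 [-25.  119.5]
front 165 99.5 [-23.8 101.2]
front 180 98.5 [-23.6  83.5]
front 200 97.5 [-23.5  60.6]
front 212 97.5 [-23.9  47.1]
```

Run:
```python
from h import *
c=get_calibration('wrist');im=np.load('w2.npz')['im']
hsv=cv2.cvtColor(im,cv2.COLOR_BGR2HSV)
R=Ro.from_euler('z',-8.8,degrees=True).as_matrix();O=np.array([590,-100,0])
L=lambda uv,z:(wplane(uv,c,z)-O)@R.T
s=telemetry.get_state();print('tcp local',(s['eef_pos']-O)@R.T)
zt=s['eef_pos'][2]-135+103
for u in (215,235,255,275,295):
    r=((hsv[:,u,0]<8)|(hsv[:,u,0]>172))&(hsv[:,u,1]>150);v=np.where(r[235:300])[0]+235
    print(u,v.min(),v.max(),np.round(L([[u,v.min()-.5],[u,v.max()+.5]],zt)[:,:2],1).tolist())
for v in (246,288,):
    r=((hsv[v,:,0]<8)|(hsv[v,:,0]>172))&(hsv[v,:,1]>150);u=np.where(r[180:330])[0]+180
    print(v,u.min(),u.max(),np.round(L([[u.min()-.5,v],[u.max()+.5,v]],zt)[:,:2],1).tolist())
r=np.where(im[170:215,254].astype(int).sum(1)<140)[0]+170;print('dark lower part col254',r.min(),r.max())
# underside far edge: lower part front face bottom edge
for u in (240,254,268): print(u,np.round(L([[u,r.min()-.5]],s['eef_pos'][2]-135)[0,:2],1))
```

```text
tcp local [-110.1288626     0.29931659  285.07046352]
215 245 289 [[-95.9, 18.7], [-121.6, 20.2]]
235 245 289 [[-95.7, 9.4], [-121.3, 10.1]]
255 244 289 [[-95.1, 0.1], [-121.2, 0.1]]
275 244 288 [[-95.2, -9.1], [-120.7, -9.9]]
295 243 287 [[-94.8, -18.4], [-120.3, -20.0]]
246 206 302 [[-96.7, 23.2], [-96.7, -22.1]]
288 210 293 [[-120.8, 22.9], [-120.6, -19.3]]
dark lower part col254 183 200
240 [-93.4  11.7]
254 [-93.4   0.7]
268 [-93.4 -10.3]
```

Run:
```python
from h import *
im=cv2.imread('pics/w2.png');cv2.imwrite('pics/w2c.png',cv2.resize(im[170:310,165:345],None,fx=4.2,fy=4.2,interpolation=cv2.INTER_NEAREST))
```

```text
(no output)
```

View pics/w2c.png

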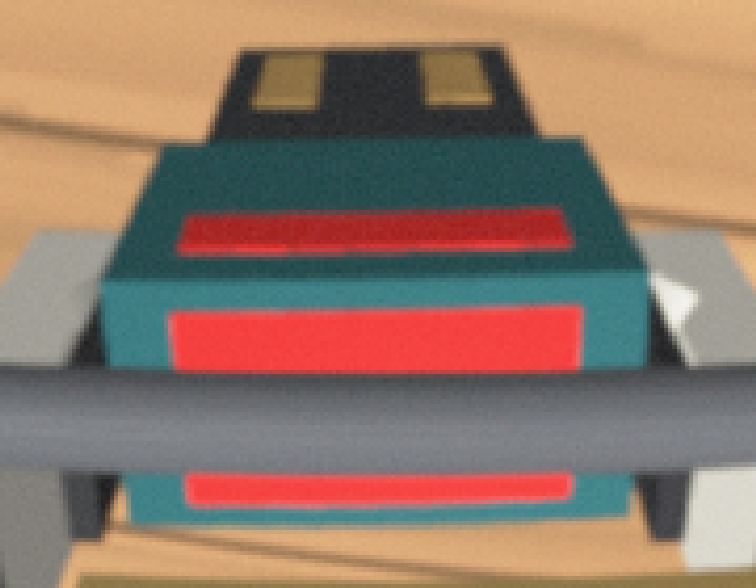

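The pack sits in the grip turned about 1.3° from the charger's axes, and the well lies about (+0.7,+1.3) from my estimate. I'll correct for both. First I pre-tilt the pack 35° with its lower end forward, in front of and below the lip.

```bash
cat >> h.py <<'E'
A=8.8;O=np.array([590,-100,0.]);OFF=np.array([0.7,1.3,0]);YAW=-82.5
Rc=Ro.from_euler('z',A,degrees=True).as_matrix()
def goal(x,z,th):
    """TCP pose that puts the pack's +x lower edge at charger (x,0,z) with tilt th"""
    R=tool(YAW,th);return O+Rc@(np.array([x,0,z])+OFF)-17*R[:,2]-135.5*R[:,1],R
def rows(w,grip=-1):
    s=telemetry.get_state()
    for x,z,th in w:
        p,R=goal(x,z,th);a,b=delta(p,R,s);print([grip,*a.tolist(),*b.tolist()])
E
python3 - <<'E'
from h import *
f=np.linspace(0,1,13)[1:]
rows([(-93+33*k,150-92*k,35*k) for k in f[[3,7,11]]])
E
```

```text
[-1, -2.0, 36.5, -15.2, 11.67, 1.3, -0.14]
[-1, -2.6, 78.7, -29.4, 23.33, 1.29, -0.27]
[-1, -3.1, 125.8, -40.8, 35.0, 1.26, -0.4]
```

>>> arm_command(series=[[-1,-0.7,9,-4,2.9,0.4,0],[-1,-1,18,-7.6,5.8,0.7,0],[-1,-1.5,27,-11.4,8.7,1,0],[-1,-2,36.5,-15.2,11.7,1.3,-0.1],[-1,-2.2,47,-19,14.6,1.3,-0.2],[-1,-2.4,57.5,-22.5,17.5,1.3,-0.2],[-1,-2.5,68,-26,20.4,1.3,-0.2],[-1,-2.6,78.7,-29.4,23.3,1.3,-0.3],[-1,-2.7,90,-32.5,26.2,1.3,-0.3],[-1,-2.8,102,-35.5,29.1,1.3,-0.3],[-1,-3,114,-38,32,1.3,-0.4],[-1,-3.1,125.8,-40.8,35,1.3,-0.4],[-1,-3.1,125.8,-40.8,35,1.3,-0.4],[-1,-3.1,125.8,-40.8,35,1.3,-0.4]])

```text
time: 7.25
eef_pos: [438.3, -125.8, 164.4]
tool_rot: [-0.966, 0.011, -1.433]
contact_force: [1.0, 0.6, -2.8]
grip_width: 0.701
```

Run:
```python
from h import *
s=telemetry.get_state();print(s['eef_pos'],s['tool_rot'],s['contact_force'],s['qpos'])
p,R=goal(-60,58,35);print(p,delta(p,R))
im,d=camera('wrist');cv2.imwrite('pics/w3.png',im)
# phase A: under the lip, then lift following arc
h=lambda f:(26-60*np.cos(f)-2*np.sin(f),68+60*np.sin(f)-2*np.cos(f))
w=[(-50,58,35),(-40,60,35),(-38,66,35),(-36,73,35),(-34.5,79,35),(-32,86,35)]
rows(w)
```

```text
[ 438.30685228 -125.77496431  164.44299701] [-0.96575627  0.01134802 -1.43269282] [ 1.03351402  0.62699332 -2.7706317 ] [ 0.15463292 -0.05368755 -1.01597745  0.02056471 -0.00337399  1.53018223]
[ 440.33802084 -119.74946113  159.24430258] (array([-5.6,  5.9, -0.7]), array([ 0.34, -0.03, -0.77]))
[-1, -5.8, 11.7, 7.3, 0.31, -0.01, -0.77]
[-1, -5.9, 15.7, 16.6, 0.31, -0.01, -0.77]
[-1, -6.0, 11.9, 21.7, 0.31, -0.01, -0.77]
[-1, -6.1, 7.3, 27.3, 0.31, -0.01, -0.77]
[-1, -6.2, 3.3, 32.0, 0.31, -0.01, -0.77]
[-1, -6.4, -1.1, 38.0, 0.31, -0.01, -0.77]
```

View pics/w3.png

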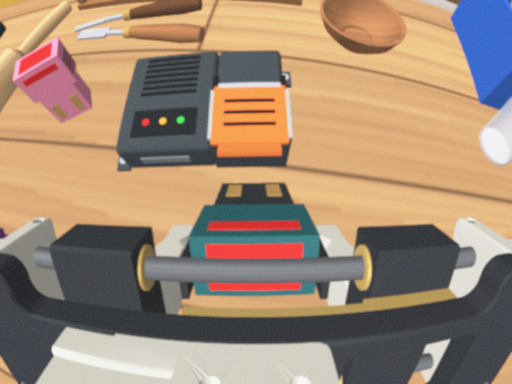

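Joints 3 and 5 are at their limits at 35° of tilt, and the lip and pack are still clear of each other. I'll back off to about 26°, which brings the arm forward, with the corner lower under the lip.

Run:
```python
from h import *
rows([(-60,58,26),(-50,50,26)])
```

```text
[-1, -5.6, 4.9, 20.5, -8.69, 0.05, -0.77]
[-1, -5.7, 17.2, 24.1, -8.69, 0.05, -0.77]
```

>>> arm_command(series=[[-1,-1,1,5,-2.2,0,-0.2],[-1,-2.5,2,10,-4.4,0,-0.4],[-1,-4,4,15,-6.5,0,-0.6],[-1,-5.6,5,20.5,-8.7,0,-0.8],[-1,-5.6,11,22,-8.7,0,-0.8],[-1,-5.7,17,24,-8.7,0,-0.8],[-1,-5.7,17,24,-8.7,0,-0.8],[-1,-5.7,17,24,-8.7,0,-0.8]])

```text
time: 8.1
eef_pos: [465.6, -116.7, 163.3]
tool_rot: [-1.119, -0.001, -1.441]
contact_force: [-1.1, -0.5, -2.5]
grip_width: 0.707
```

Run:
```python
from h import *
s=telemetry.get_state();print(s['eef_pos'],s['tool_rot'],s['contact_force'],s['qpos'])
p,R=goal(-50,50,26);print(p,delta(p,R))
rows([(-43,48,26),(-37,48,26),(-36,52,26),(-36,60,26),(-35,68,26),(-34,76,26),(-33,84,26)])
```

```text
[ 465.64600398 -116.70039509  163.25716585] [-1.11867891e+00 -7.81346532e-04 -1.44063062e+00] [-1.11618363 -0.48284523 -2.54019307] [ 0.17832364  0.00603751 -0.91367777  0.10927799 -0.20061474  1.42070819]
[ 467.04155742 -116.00504282  164.33428378] (array([-0.5, -0.3,  1.8]), array([ 0.1 , -0.02,  0.06]))
[-1, -0.7, 4.5, 7.2, 0.1, -0.02, 0.06]
[-1, -0.8, 7.2, 12.6, 0.1, -0.02, 0.06]
[-1, -0.8, 4.0, 15.3, 0.1, -0.02, 0.06]
[-1, -0.8, -3.2, 18.8, 0.1, -0.02, 0.06]
[-1, -0.8, -10.0, 23.1, 0.1, -0.02, 0.06]
[-1, -0.9, -16.7, 27.5, 0.1, -0.02, 0.06]
[-1, -0.9, -23.5, 31.9, 0.1, -0.02, 0.06]
```

>>> arm_command(series=[[-1,-0.7,2.5,4,0,0,0],[-1,-0.7,4.5,7,0,0,0],[-1,-0.8,7,12.5,0,0,0],[-1,-0.8,4,15,0,0,0],[-1,-0.8,0.5,17,0,0,0],[-1,-0.8,-3,19,0,0,0],[-1,-0.8,-6.5,21,0,0,0],[-1,-0.8,-10,23,0,0,0],[-1,-0.8,-10,23,0,0,0]])

```text
time: 9.0
eef_pos: [482.1, -113.7, 183.6]
tool_rot: [-1.117, -0.001, -1.441]
contact_force: [-4.1, -1.0, -5.2]
grip_width: 0.706
```

Run:
```python
from h import *
s=telemetry.get_state();print(s['eef_pos'],s['tool_rot'],s['contact_force'],s['qpos'],s['wrist_torque'])
p,R=goal(-35,68,26);print(p,delta(p,R))
im,d=camera('scene');cv2.imwrite('pics/s3.png',cv2.resize(im[110:260,170:330],None,fx=4,fy=4,interpolation=cv2.INTER_CUBIC))
```

```text
[ 482.1268836  -113.71005239  183.56750142] [-1.11735553e+00 -7.50272792e-04 -1.44072084e+00] [-4.05621063 -1.01807104 -5.22213935] [ 0.17996727 -0.00425564 -0.84856081  0.08318411 -0.27447298  1.44618327] [-0.54934934  3.4980405   0.01875399]
[ 481.86498315 -113.71025528  182.33428378] (array([-0. ,  1. , -0.8]), array([ 0.02, -0.02,  0.06]))
```

View pics/s3.png

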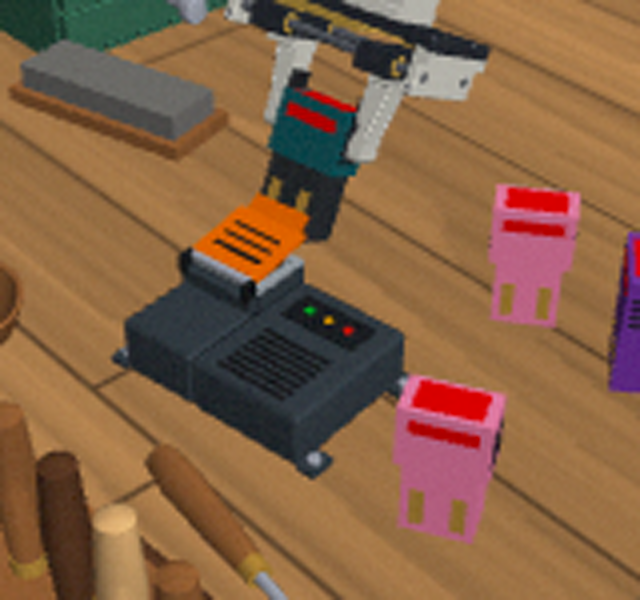

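The pack's lower end is now under the lip: the cover is lifting at about (260,220) in the crop, with a light contact force. I'll go on up the arc.

Run:
```python
from h import *
rows([(-34,74,26),(-33,80,26),(-32,87.5,26),(-29,93,26),(-26,99,26),(-22,104.5,25),(-18,109,22),(-14,112.5,19),(-10,116,16),(-6,119,13),(-1,122,10),(4,124,7),(8.5,126,4),(12,128,2),(14,129,0)])
```

```text
[-1, -0.0, -4.2, 2.9, 0.03, -0.02, 0.06]
[-1, -0.0, -9.2, 6.5, 0.03, -0.02, 0.06]
[-1, -0.0, -15.5, 10.6, 0.03, -0.02, 0.06]
[-1, -0.1, -19.1, 15.8, 0.03, -0.02, 0.06]
[-1, -0.2, -23.2, 21.1, 0.03, -0.02, 0.06]
[-1, -0.3, -26.6, 29.4, -0.97, -0.02, 0.06]
[-1, -0.4, -29.5, 42.1, -3.97, -0.02, 0.05]
[-1, -0.5, -31.1, 54.4, -6.97, -0.03, 0.05]
[-1, -0.6, -32.4, 66.7, -9.97, -0.03, 0.05]
[-1, -0.6, -32.8, 78.7, -12.97, -0.03, 0.05]
[-1, -0.8, -32.4, 91.6, -15.97, -0.03, 0.05]
[-1, -0.9, -30.7, 104.0, -18.97, -0.03, 0.05]
[-1, -1.0, -28.9, 115.9, -21.97, -0.03, 0.05]
[-1, -1.1, -27.8, 124.5, -23.97, -0.03, 0.05]
[-1, -1.1, -26.4, 131.3, -25.97, -0.03, 0.05]
```

>>> arm_command(series=[[-1,0,-4.2,2.9,0,0,0],[-1,0,-9.2,6.5,0,0,0],[-1,0,-12.5,8.5,0,0,0],[-1,0,-15.5,10.6,0,0,0],[-1,0,-19.1,15.8,0,0,0],[-1,-0.2,-23.2,21,0,0,0],[-1,-0.3,-26.6,29.4,-1,0,0],[-1,-0.3,-28,36,-2.5,0,0],[-1,-0.4,-29.5,42,-4,0,0],[-1,-0.4,-29.5,42,-4,0,0]])

```text
time: 10.05
eef_pos: [507.8, -109.9, 228.9]
tool_rot: [-1.188, -0.001, -1.44]
contact_force: [-6.5, -1.0, -1.5]
grip_width: 0.706
```

Run:
```python
from h import *
s=telemetry.get_state();print(s['eef_pos'],s['tool_rot'],s['contact_force'],s['qpos'],s['wrist_torque'])
im,d=camera('scene');cv2.imwrite('pics/s4.png',cv2.resize(im[80:230,170:330],None,fx=4,fy=4,interpolation=cv2.INTER_CUBIC))
rows([(-18,109,22),(-14,112.5,19),(-10,116,16),(-6,119,13),(-1,122,10),(4,124,7),(8.5,126,4),(12,128,2),(14,129,0)])
```

```text
[ 507.83572113 -109.90210766  228.94370081] [-1.18762891e+00 -1.11676597e-03 -1.44029625e+00] [-6.48365727 -1.02072226 -1.51094271] [ 0.17650704 -0.00718415 -0.6752279   0.03667638 -0.52028623  1.4967113 ] [-0.5602583   4.24030503  0.15366846]
[-1, 0.0, -0.1, -0.4, 0.04, -0.02, 0.06]
[-1, -0.1, -2.5, 11.7, -2.96, -0.02, 0.06]
[-1, -0.2, -4.6, 23.9, -5.96, -0.03, 0.06]
[-1, -0.3, -5.9, 35.9, -8.96, -0.03, 0.06]
[-1, -0.4, -6.4, 48.8, -11.96, -0.03, 0.06]
[-1, -0.5, -5.6, 61.2, -14.96, -0.03, 0.06]
[-1, -0.6, -4.6, 73.2, -17.96, -0.03, 0.06]
[-1, -0.7, -4.2, 81.9, -19.96, -0.03, 0.05]
[-1, -0.8, -3.2, 88.7, -21.96, -0.03, 0.05]
```

View pics/s4.png

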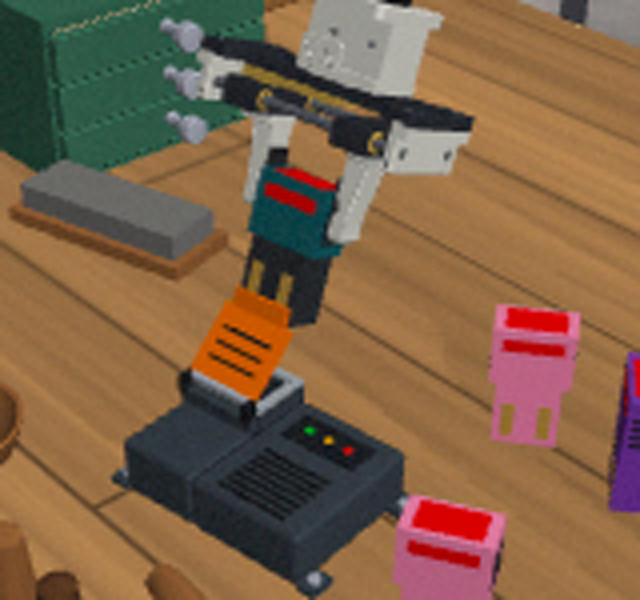

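The pack's lower end has the cover about 45° open. I'll go on until it is held back and the pack is upright.

>>> arm_command(series=[[-1,0,-1,6,-1.5,0,0],[-1,-0.1,-2.5,12,-3,0,0],[-1,-0.1,-3.5,18,-4.5,0,0],[-1,-0.2,-4.6,24,-6,0,0],[-1,-0.2,-5.3,30,-7.5,0,0],[-1,-0.3,-6,36,-9,0,0],[-1,-0.4,-6.2,42,-10.5,0,0],[-1,-0.4,-6.4,49,-12,0,0],[-1,-0.5,-6,55,-13.5,0,0],[-1,-0.5,-5.6,61,-15,0,0],[-1,-0.6,-5,67,-16.5,0,0],[-1,-0.6,-4.6,73,-18,0,0],[-1,-0.7,-4.4,78,-19,0,0],[-1,-0.7,-4.2,82,-20,0,0],[-1,-0.8,-3.6,85.5,-21,0,0],[-1,-0.8,-3.2,89,-22,0,0],[-1,-0.8,-3.2,89,-22,0,0],[-1,-0.8,-3.2,89,-22,0,0]])

```text
time: 11.9
eef_pos: [587.7, -98.5, 264.3]
tool_rot: [-1.571, -0.001, -1.441]
contact_force: [-3.4, -0.8, -4.2]
grip_width: 0.706
```

Run:
```python
from h import *
s=telemetry.get_state();print(s['time'],s['eef_pos'],s['tool_rot'],s['contact_force'],s['wrist_torque'],s['grip_width'])
p,R=goal(14,129,0);print(delta(p,R))
c=get_calibration('wrist');im,d=camera('wrist');cv2.imwrite('pics/w5.png',im);np.savez('w5.npz',im=im,d=d)
im2,d=camera('scene');im2=cv2.resize(im2[60:210,170:330],(410,384))
cv2.imwrite('pics/c5.png',cv2.resize(np.hstack([im,im2]),(800,333)))
```

```text
11.9 [587.67302736 -98.52407373 264.3052456 ] [-1.57090736e+00 -7.87917891e-04 -1.44051989e+00] [-3.3813911  -0.77075029 -4.1725129 ] [-4.82992472e-01  1.70062100e+00 -6.30322894e-04] 0.7056686729779099
(array([ 0.1, -0.2, -0.2]), array([ 0.01, -0.04,  0.05]))
```

View pics/c5.png

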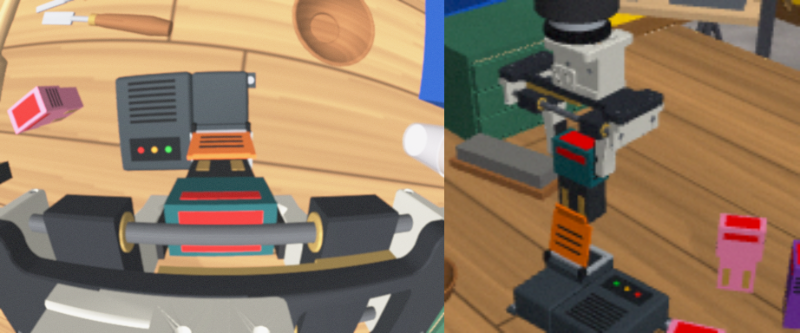

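The wrist picture (left) shows the cover held nearly upright behind the pack at about (222,145), and the scene view (right) agrees at (570,235). Before going down I check whether the pack has slipped in the grip, by comparing features with the earlier wrist pictures.

Run:
```python
from h import *
for n in('w2','w5'):
    im=np.load(n+'.npz')['im'];h=cv2.cvtColor(im,cv2.COLOR_BGR2HSV)
    red=((h[...,0]<8)|(h[...,0]>172))&(h[...,1]>150)&(h[...,2]>100)
    gold=(h[...,0]>15)&(h[...,0]<28)&(h[...,1]>90)&(h[...,2]>70)&(h[...,2]<170)
    for lab,m,b in(('red top',red,(235,300,190,320)),('red bar',red,(212,235,190,320)),('gold',gold,(178,205,215,290))):
        v,u=np.where(m[b[0]:b[1],b[2]:b[3]]);
        if len(v):print(n,lab,len(v),'v',v.min()+b[0],v.max()+b[0],'u',u.min()+b[2],u.max()+b[2],'mean',round(v.mean()+b[0],2),round(u.mean()+b[2],2))
p,R=goal(17.5,129,0);
rows([(17.5,129,0),(17.5,100,0),(17.5,72,0),(17.5,66,0)])
```

```text
w2 red top 1913 v 243 289 u 206 302 mean 260.54 254.4
w2 red bar 781 v 220 229 u 208 300 mean 224.81 253.74
w2 gold 406 v 180 195 u 225 282 mean 188.29 252.53
w5 red top 1952 v 243 289 u 206 302 mean 260.43 254.0
w5 red bar 741 v 221 229 u 208 300 mean 225.16 253.96
w5 gold 357 v 184 196 u 226 282 mean 190.24 254.18
[-1, 0.0, -0.2, 3.7, 0.01, -0.04, 0.04]
[-1, 0.0, 28.8, 3.7, 0.01, -0.04, 0.04]
[-1, 0.0, 56.8, 3.7, 0.01, -0.04, 0.04]
[-1, 0.0, 62.8, 3.7, 0.01, -0.04, 0.04]
```

There is no slip. I go down to just above the mouth, 4 mm more in +x.

>>> arm_command(series=[[-1,0,-1,2,0,0,0],[-1,0,-1,3.7,0,0,0],[-1,0,5,3.7,0,0,0],[-1,0,12,3.7,0,0,0],[-1,0,20,3.7,0,0,0],[-1,0,28,3.7,0,0,0],[-1,0,36,3.7,0,0,0],[-1,0,44,3.7,0,0,0],[-1,0,52,3.7,0,0,0],[-1,0,58,3.7,0,0,0],[-1,0,58,3.7,0,0,0],[-1,0,58,3.7,0,0,0]])

```text
time: 13.2
eef_pos: [590.8, -98.1, 205.5]
tool_rot: [-1.572, -0.001, -1.441]
contact_force: [-3.1, -1.0, -5.0]
grip_width: 0.703
```

Run:
```python
from h import *
s=telemetry.get_state();print(s['time'],s['eef_pos'],s['contact_force'],s['wrist_torque'],s['grip_width'])
rows([(17.5,66,0)])
im2,d=camera('scene');cv2.imwrite('pics/s6.png',cv2.resize(im2[90:210,180:310],None,fx=5,fy=5,interpolation=cv2.INTER_CUBIC))
```

```text
13.2 [590.84281801 -98.09386243 205.50881003] [-3.0955556  -1.00605601 -5.01358136] [-0.40876671  1.40573275  0.01000788] 0.7027820790082889
[-1, 0.1, 4.0, 0.1, 0.1, -0.05, 0.03]
```

View pics/s6.png

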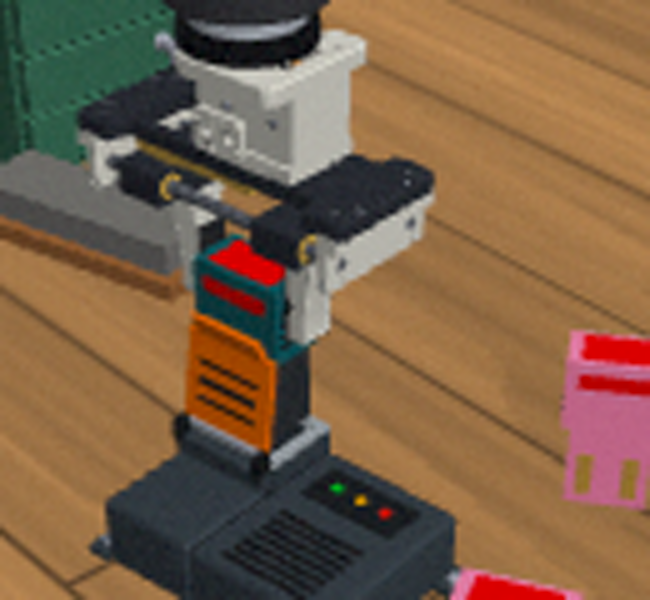

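The cover leans on the pack's rear face at (230,390) and the underside is just above the mouth. I go down slowly, by feel.

>>> arm_command(series=[[-1,0,1.5,0,0,0,0],[-1,0,3,0,0,0,0],[-1,0,4,0,0,0,0],[-1,0,5,0,0,0,0],[-1,0,6,0,0,0,0],[-1,0,7,0,0,0,0],[-1,0,8,0,0,0,0]])

```text
time: 13.95
eef_pos: [591.6, -98.1, 198.9]
tool_rot: [-1.57, -0.001, -1.44]
contact_force: [-5.4, 1.8, 9.5]
grip_width: 0.702
```

Run:
```python
from h import *
s=telemetry.get_state();print(s['time'],s['eef_pos'],s['contact_force'],s['wrist_torque'],s['grip_width'])
print(Rc.T@(np.array(s['contact_force'])), Rc.T@np.array(s['wrist_torque']), delta(*goal(17.5,63,0)))
```

```text
13.95 [591.5614436  -98.12008097 198.94863391] [-5.44552553  1.78320359  9.45936922] [0.5218019  2.73891677 0.0525122 ] 0.7019774287688492
[-5.10861798  2.59530067  9.45936922] [0.93467492 2.62684698 0.0525122 ] (array([-0.1,  0.4, -0.6]), array([-0.03, -0.02,  0.06]))
```

Contact comes at the mouth: the edge rides on the chamfer at -y, and slightly at +x. I back up a little, shift by about (-1.2,+1.5) in charger axes and try again.

>>> arm_command(series=[[-1,0,-2,0,0,0,0],[-1,-1.5,-2,-1.2,0,0,0],[-1,-1.5,-1,-1.2,0,0,0],[-1,-1.5,0,-1.2,0,0,0],[-1,-1.5,0.7,-1.2,0,0,0],[-1,-1.5,1.4,-1.2,0,0,0]])

```text
time: 14.55
eef_pos: [589.9, -96.9, 199.1]
tool_rot: [-1.57, -0.002, -1.44]
contact_force: [-10.2, 0.9, 18.9]
grip_width: 0.704
```

Run:
```python
from h import *
s=telemetry.get_state();print(s['time'],s['eef_pos'],Rc.T@(np.array(s['contact_force'])), Rc.T@np.array(s['wrist_torque']), delta(*goal(17,62,0)))
```

```text
14.55 [589.91166958 -96.94684675 199.13736011] [-9.97843304  2.42573669 18.93128442] [1.55056039 4.4287725  0.07964295] (array([1.3, 1.6, 0.4]), array([-0.05,  0.  ,  0.09]))
```

It still stops at the mouth, so I lift 6 mm clear and measure again from the pictures, by numbers only since the viewing quota is used up.

>>> arm_command(series=[[-1,0,-2,0,0,0,0],[-1,0,-4,0,0,0,0],[-1,0,-6,0,0,0,0],[-1,0,-8,0,0,0,0],[-1,0,-8,0,0,0,0],[-1,0,-8,0,0,0,0]])

```text
time: 15.15
eef_pos: [589.9, -96.7, 204.9]
tool_rot: [-1.571, -0.001, -1.44]
contact_force: [-4.8, -0.3, -4.0]
grip_width: 0.709
```

Run:
```python
from h import *
s=telemetry.get_state();tl=Rc.T@(s['eef_pos']-O);print(s['time'],'tcp loc',tl,Rc.T@(np.array(s['contact_force'])), Rc.T@np.array(s['wrist_torque']))
c=get_calibration('wrist');im,d=camera('wrist');np.savez('w6.npz',im=im,d=d)
sim,sd=camera('scene');P=pts('scene',sd);np.savez('s6.npz',im=sim,d=sd,P=P)
h=cv2.cvtColor(im,cv2.COLOR_BGR2HSV);g=cv2.cvtColor(im,cv2.COLOR_BGR2GRAY)
L=lambda uv,z:(wplane(uv,c,z)-O)@Rc
red=((h[...,0]<8)|(h[...,0]>172))&(h[...,1]>150)&(h[...,2]>100)
zt=s['eef_pos'][2]-135.5+103
q=[]
for u in(215,235,255,275,295):
    v=np.where(red[235:300,u])[0]+235;a=L([[u,v.min()-.5],[u,v.max()+.5]],zt)[:,0];q.append(a.mean())
print('pack x from red',np.round(q,1))
v,u=np.where(red[243:250,190:320]);print('pack y',L([[u.min()+189.5,246],[u.max()+190.5,246]],zt)[:,1])
# gold bars / red bar
# led positions on console + tower edges
for z,lab in((46,'console'),):
    for u in range(130,230,15):
        col=g[100:260,u].astype(int);k=np.diff(col)
        print(u,[(int(i)+100,int(k[i]),np.round(L([[u,i+100.5]],z)[0,:2],1).tolist()) for i in np.where(np.abs(k)>35)[0]][:6])
for vv in(110,130,150):
    row=g[vv,120:300].astype(int);k=np.diff(row)
    print('v',vv,[(int(i)+120,int(k[i]),np.round(L([[i+120.5,vv]],46)[0,:2],1).tolist()) for i in np.where(np.abs(k)>35)[0]][:10])
# scene: in charger frame
Q=(P-O)@Rc;sh=cv2.cvtColor(sim,cv2.COLOR_BGR2HSV)
grey=(sh[...,1]<50)&(sh[...,2]>120)&(np.abs(Q[...,0])<45)&(np.abs(Q[...,1])<50)&(Q[...,2]>58)&(Q[...,2]<67)
for p in Q[grey]: pass
print('rim',grey.sum(),Q[grey].min(0),Q[grey].max(0)) if grey.any() else print('no rim')
dark=(sh[...,2]<75)&(Q[...,2]>75)&(Q[...,2]<118)&(np.abs(Q[...,0])<40)&(np.abs(Q[...,1])<45)
print('lower part',dark.sum(),np.percentile(Q[dark],[1,50,99],axis=0))
```

```text
15.15 tcp loc [  0.38405151   3.29665961 204.88856645] [-4.83220819  0.40645173 -4.0009197 ] [0.12533755 1.55757322 0.11201917]
pack x from red [1.9 1.9 1.7 2.  1.6]
pack y [ 25.97942628 -19.54591107]
130 [(216, 44, [-19.9, 123.2]), (225, -50, [-29.3, 124.9]), (226, -55, [-30.4, 125.1])]
145 [(216, 40, [-19.9, 107.3]), (217, 40, [-20.9, 107.4]), (225, -36, [-29.2, 108.7]), (226, -56, [-30.2, 108.9])]
160 [(185, 37, [10.1, 88.3]), (186, 45, [9.1, 88.4]), (191, -38, [4.4, 88.9]), (192, -47, [3.5, 89.0]), (216, 37, [-19.9, 92.0]), (217, 38, [-20.9, 92.1])]
175 [(217, 38, [-21.0, 77.3])]
190 [(216, 42, [-20.1, 62.8])]
205 []
220 [(205, -43, [-9.9, 34.3]), (206, -37, [-10.8, 34.3])]
v 110 [(294, 51, [72.8, -31.9]), (295, 38, [72.8, -32.8])]
v 130 [(294, 49, [55.9, -31.8]), (295, 46, [55.9, -32.7])]
v 150 [(294, 43, [38.7, -31.9]), (295, 36, [38.7, -32.7])]
rim 37 [-22.65146005   8.46395905  59.84996983] [29.59980926 37.41512066 66.08206403]
lower part 115 [[-12.22518174 -17.99004704  76.50379148]
 [  6.61889546  27.13830062  97.10842275]
 [ 30.95459981  29.82506825 117.06892416]]
```

Comparing contact forces and moments with the free readings at the same position puts the contact at the -x edge in both tries. The wrist picture agrees: the well is about 3.5 mm further +x than the pack, and y is about right. I shift +3.5 mm in x and try again.

>>> arm_command(series=[[-1,0,0,1.5,0,0,0],[-1,0,0,3.5,0,0,0],[-1,0,1.5,3.5,0,0,0],[-1,0,3,3.5,0,0,0],[-1,0,4,3.5,0,0,0],[-1,0,5,3.5,0,0,0],[-1,0,6,3.5,0,0,0],[-1,0,7,3.5,0,0,0],[-1,0,8,3.5,0,0,0]])

```text
time: 16.15
eef_pos: [593.6, -96.5, 199.1]
tool_rot: [-1.57, -0.002, -1.44]
contact_force: [-11.6, 2.3, 21.5]
grip_width: 0.705
```

Run:
```python
from h import *
s=telemetry.get_state();tl=Rc.T@(s['eef_pos']-O);print(s['time'],'tcp loc',tl,'bottom',tl[2]-135.5,Rc.T@(np.array(s['contact_force'])), Rc.T@np.array(s['wrist_torque']),s['grip_width'])
```

```text
16.15 tcp loc [  4.1103635    2.90922234 199.09062545] bottom 63.59062544835405 [-11.0714205    4.01457385  21.54011019] [2.06981101 4.33611449 0.13190441] 0.7048968225413693
```

It is still blocked, so I lift clear and measure the rim against the pack directly, with sub-pixel edge profiles in the scene camera.

>>> arm_command(series=[[-1,0,-2,0,0,0,0],[-1,0,-4,0,0,0,0],[-1,0,-6,0,0,0,0],[-1,0,-8,0,0,0,0],[-1,0,-8,0,0,0,0]])

```text
time: 16.65
eef_pos: [593.3, -96.3, 204.8]
tool_rot: [-1.571, -0.001, -1.441]
contact_force: [-3.3, -0.8, -4.9]
grip_width: 0.705
```

```bash
cat >> h.py <<'E'
def proj(X,c):
    p=np.atleast_2d(X)@np.array(c['R']).T+np.array(c['t'])
    return np.stack([p[:,0]/p[:,2]*c['fx']+c['cx'],p[:,1]/p[:,2]*c['fy']+c['cy']],-1)
def prof(img,Xl,c):
    """grey along charger-frame points"""
    uv=proj(O+np.asarray(Xl)@Rc.T,c).astype(np.float32)
    return cv2.remap(img,uv[:,0],uv[:,1],cv2.INTER_LINEAR).reshape(-1)
E
python3 - <<'E'
from h import *
s=telemetry.get_state();tl=Rc.T@(s['eef_pos']-O);print(s['time'],'tcp loc',tl,Rc.T@np.array(s['contact_force']),Rc.T@np.array(s['wrist_torque']))
c=get_calibration('scene')
ims=[camera('scene')[0].astype(np.float32) for _ in range(4)];im=np.mean(ims,0);np.save('s7.npy',im)
g=im.mean(2)
def sh(lab,t,Xl): print(lab,[f"{a:g}:{int(b)}" for a,b in zip(t,prof(g,Xl,c))])
y=np.arange(14,50,2.)
for x in(-15,-8,0,8): sh(f'y-prof z64 x{x}',y,[(x,k,64) for k in y])
x=np.arange(-40,40,3.)
for yy in(32,35): sh(f'x-prof z64 y{yy}',x,[(k,yy,64) for k in x])
for zz in(80,95,110): sh(f'x-prof face y28 z{zz}',x,[(k,28,zz) for k in x])
E
```

```text
16.65 tcp loc [  3.80483671   3.12754207 204.84295501] [-3.41676098 -0.29016204 -4.93083693] [-0.05231287  1.57420694  0.05044076]
y-prof z64 x-15 ['14:38', '16:38', '18:37', '20:45', '22:69', '24:106', '26:135', '28:139', '30:141', '32:150', '34:153', '36:151', '38:135', '40:110', '42:106', '44:114', '46:114', '48:113']
y-prof z64 x-8 ['14:38', '16:37', '18:36', '20:36', '22:36', '24:42', '26:51', '28:89', '30:131', '32:146', '34:154', '36:143', '38:122', '40:90', '42:56', '44:52', '46:52', '48:86']
y-prof z64 x0 ['14:39', '16:39', '18:38', '20:37', '22:36', '24:36', '26:46', '28:72', '30:109', '32:144', '34:152', '36:148', '38:136', '40:107', '42:77', '44:58', '46:52', '48:51']
y-prof z64 x8 ['14:83', '16:64', '18:50', '20:41', '22:38', '24:37', '26:46', '28:72', '30:115', '32:147', '34:153', '36:150', '38:133', '40:99', '42:72', '44:55', '46:51', '48:51']
x-prof z64 y32 ['-40:117', '-37:120', '-34:121', '-31:121', '-28:120', '-25:122', '-22:133', '-19:149', '-16:152', '-13:137', '-10:138', '-7:150', '-4:137', '-1:144', '2:139', '5:143', '8:147', '11:141', '14:141', '17:140', '20:1
[... 495 characters left out ...]
:40', '-4:39', '-1:39', '2:37', '5:38', '8:38', '11:37', '14:39', '17:44', '20:58', '23:78', '26:86', '29:73', '32:73', '35:74', '38:80']
x-prof face y28 z95 ['-40:109', '-37:110', '-34:109', '-31:110', '-28:109', '-25:107', '-22:104', '-19:103', '-16:105', '-13:78', '-10:52', '-7:39', '-4:38', '-1:38', '2:38', '5:38', '8:38', '11:38', '14:41', '17:48', '20:58', '23:77', '26:81', '29:73', '32:73', '35:69', '38:48']
x-prof face y28 z110 ['-40:110', '-37:108', '-34:108', '-31:108', '-28:108', '-25:109', '-22:109', '-19:109', '-16:107', '-13:84', '-10:62', '-7:39', '-4:38', '-1:37', '2:37', '5:38', '8:39', '11:40', '14:43', '17:59', '20:75', '23:79', '26:78', '29:73', '32:73', '35:73', '38:63']
```

The scene profiles and all three contact estimates now agree. The x position is right at about +3.8 mm. In y the pack is about 1.3 mm too far to +y. I shift back and try again.

>>> arm_command(series=[[-1,0.6,0,0,0,0,0],[-1,1.2,0,-0.2,0,0,0],[-1,1.2,2,-0.2,0,0,0],[-1,1.2,4,-0.2,0,0,0],[-1,1.2,5,-0.2,0,0,0],[-1,1.2,6,-0.2,0,0,0],[-1,1.2,7,-0.2,0,0,0],[-1,1.2,8,-0.2,0,0,0],[-1,1.2,8,-0.2,0,0,0]])

```text
time: 17.75
eef_pos: [593.2, -97.9, 197.2]
tool_rot: [-1.571, -0.001, -1.44]
contact_force: [-5.5, -0.7, 0.4]
grip_width: 0.708
```

```bash
cat >> h.py <<'E'
def st():
    s=telemetry.get_state();tl=Rc.T@(s['eef_pos']-O);F=Rc.T@np.array(s['contact_force']);M=Rc.T@np.array(s['wrist_torque'])
    dF=F-[-3.8,0,-4.6];dM=M-[0,1.55,0]
    print(s['time'],'tcp',tl.round(2),'bottom',round(tl[2]-135.5,2),'F',F.round(1),'M',M.round(2),'grip',s['grip_width'])
    if abs(dF[2])>3:
        for L in(.45,.5):print('contact',L,((-L*dF[0]-dM[1])/dF[2]).round(3),((dM[0]-L*dF[1])/dF[2]).round(3))
E
python3 -c "from h import *;st()"
```

```text
17.75 tcp [  3.53   1.61 197.18] bottom 61.68 F [-5.5  0.2  0.4] M [-0.13  1.85  0.11] grip 0.7082514633018449
contact 0.45 0.092 -0.04
contact 0.5 0.109 -0.042
```

It is entering now: the underside is at 61.7 mm with only 5 N. I continue slowly.

>>> arm_command(series=[[-1,0,1,0,0,0,0],[-1,0,2,0,0,0,0],[-1,0,3,0,0,0,0],[-1,0,4,0,0,0,0],[-1,0,5,0,0,0,0],[-1,0,6,0,0,0,0]])

```text
time: 18.35
eef_pos: [593.2, -97.9, 191.2]
tool_rot: [-1.571, -0.001, -1.44]
contact_force: [-5.3, -1.1, 1.2]
grip_width: 0.706
```

```bash
python3 -c "from h import *;st()"
```

```text
18.35 tcp [  3.47   1.6  191.18] bottom 55.68 F [-5.4 -0.2  1.2] M [-0.15  2.1   0.12] grip 0.70604808349899
contact 0.45 0.031 -0.009
contact 0.5 0.045 -0.007
```

>>> arm_command(series=[[-1,0,2,0,0,0,0],[-1,0,4,0,0,0,0],[-1,0,6,0,0,0,0],[-1,0,8,0,0,0,0],[-1,0,10,0,0,0,0],[-1,0,12,0,0,0,0],[-1,0,14,0,0,0,0],[-1,0,16,0,0,0,0]])

```text
time: 19.15
eef_pos: [593.0, -97.9, 175.1]
tool_rot: [-1.572, -0.001, -1.44]
contact_force: [-5.9, -0.5, 1.3]
grip_width: 0.704
```

```bash
python3 -c "from h import *;st()"
```

```text
19.15 tcp [  3.24   1.59 175.09] bottom 39.59 F [-5.9  0.4  1.3] M [-0.12  2.29  0.12] grip 0.7042893735431938
contact 0.45 0.033 -0.049
contact 0.5 0.05 -0.052
```

>>> arm_command(series=[[-1,0,2,0,0,0,0],[-1,0,4,0,0,0,0],[-1,0,6,0,0,0,0],[-1,0,8,0,0,0,0],[-1,0,10,0,0,0,0],[-1,0,12,0,0,0,0],[-1,0,14,0,0,0,0],[-1,0,16,0,0,0,0],[-1,0,17,0,0,0,0]])

```text
time: 20.05
eef_pos: [592.7, -98.0, 157.8]
tool_rot: [-1.572, -0.001, -1.441]
contact_force: [-6.9, -1.2, 0.5]
grip_width: 0.706
```

```bash
python3 -c "from h import *;st()"
```

```text
20.05 tcp [  2.97   1.59 157.83] bottom 22.33 F [-7.  -0.1  0.5] M [-0.09  2.41  0.16] grip 0.7060014594451801
contact 0.45 0.116 -0.009
contact 0.5 0.148 -0.007
```

The blades come next, so I press at 1 mm per row in small chunks and watch the force.

>>> arm_command(series=[[-1,0,1,0,0,0,0],[-1,0,2,0,0,0,0],[-1,0,3,0,0,0,0],[-1,0,4,0,0,0,0],[-1,0,5,0,0,0,0],[-1,0,6,0,0,0,0],[-1,0,7,0,0,0,0]])

```text
time: 20.75
eef_pos: [592.7, -98.5, 151.6]
tool_rot: [-1.572, -0.002, -1.44]
contact_force: [-9.0, -3.9, 6.9]
grip_width: 0.7
```

>>> arm_command(series=[[-1,0,1,0,0,0,0],[-1,0,2,0,0,0,0],[-1,0,3,0,0,0,0],[-1,0,4,0,0,0,0]])

```text
time: 21.15
eef_pos: [592.7, -98.6, 148.2]
tool_rot: [-1.572, -0.002, -1.44]
contact_force: [-10.9, -2.9, 13.4]
grip_width: 0.704
```

```bash
python3 -c "from h import *;st()"
```

```text
21.15 tcp [  2.87   0.92 148.21] bottom 12.71 F [-11.2  -1.2  13.4] M [-0.49  4.08  0.26] grip 0.7036992263990621
contact 0.45 0.044 0.002
contact 0.5 0.065 0.005
```

>>> arm_command(series=[[-1,0,1,-0.3,0,0,0],[-1,0,2,-0.5,0,0,0],[-1,0,3,-0.5,0,0,0]])

```text
time: 21.45
eef_pos: [592.6, -98.7, 145.9]
tool_rot: [-1.571, -0.002, -1.44]
contact_force: [-11.1, -1.3, 16.1]
grip_width: 0.704
```

Run:
```python
from h import *
st()
im,d=camera('wrist');np.savez('w8.npz',im=im)
for n in('w2','w5','w8'):
    im=np.load(n+'.npz')['im'];h=cv2.cvtColor(im,cv2.COLOR_BGR2HSV)
    red=((h[...,0]<8)|(h[...,0]>172))&(h[...,1]>150)&(h[...,2]>100)
    v=np.where(red[235:300,230:280])[0]+235;print(n,v.min(),v.max(),red[235:300,190:320].sum())
```

```text
21.45 tcp [  2.74   0.93 145.91] bottom 10.41 F [-11.2   0.4  16.1] M [-0.38  4.3   0.31] grip 0.7042965098902279
contact 0.45 0.028 -0.027
contact 0.5 0.045 -0.028
w2 244 289 1913
w5 244 289 1952
w8 284 289 500
```

There is no slip in the grip. I go on in 0.5 mm steps until it bottoms.

>>> arm_command(series=[[-1,0,0.5,0,0,0,0],[-1,0,1,0,0,0,0],[-1,0,1.5,0,0,0,0]])

```text
time: 21.8
eef_pos: [592.6, -98.7, 144.7]
tool_rot: [-1.571, -0.003, -1.439]
contact_force: [-12.6, -2.1, 20.1]
grip_width: 0.71
```

>>> arm_command(series=[[-1,0,0.4,0,0,0,0],[-1,0,0.4,0,0,0,0]])

```text
time: 22.0
eef_pos: [592.6, -98.7, 144.7]
tool_rot: [-1.571, -0.003, -1.439]
contact_force: [-13.0, -2.8, 19.9]
grip_width: 0.707
```

>>> arm_command(series=[[-1,0,0.5,0,0,0,0],[-1,0,0.5,0,0,0,0]])

```text
time: 22.2
eef_pos: [592.5, -98.7, 144.6]
tool_rot: [-1.571, -0.003, -1.439]
contact_force: [-15.4, -0.8, 24.0]
grip_width: 0.705
```

Run:
```python
from h import *
st()
c=get_calibration('scene');g=np.mean([camera('scene')[0].astype(np.float32) for _ in range(3)],0).mean(2)
z=np.arange(56,76,1.5)
for x in(-6,0,6): print('y32.5 x',x,[f"{a:g}:{int(b)}" for a,b in zip(z,prof(g,[(x+3.5,33,k) for k in z],c))])
```

```text
22.2 tcp [  2.7    0.9  144.61] bottom 9.11 F [-15.3   1.6  24. ] M [0.1  5.34 0.28] grip 0.7052319608518471
contact 0.45 0.049 -0.022
contact 0.5 0.069 -0.024
y32.5 x -6 ['56:103', '57.5:122', '59:140', '60.5:146', '62:143', '63.5:142', '65:146', '66.5:152', '68:159', '69.5:165', '71:169', '72.5:168', '74:166', '75.5:165']
y32.5 x 0 ['56:98', '57.5:120', '59:141', '60.5:148', '62:151', '63.5:143', '65:116', '66.5:90', '68:95', '69.5:103', '71:111', '72.5:121', '74:129', '75.5:128']
y32.5 x 6 ['56:114', '57.5:130', '59:146', '60.5:146', '62:145', '63.5:134', '65:114', '66.5:95', '68:79', '69.5:63', '71:59', '72.5:61', '74:67', '75.5:84']
```

The force now rises steeply with no travel, and the underside is at 9.1 mm (home is 9): it has bottomed. I unload the arm, open, and look at the seating by numbers.

>>> arm_command(series=[[-1,0,-0.6,-0.3,0,0,0],[-1,0,-1,-0.5,0,0,0],[-1,0,-1,-0.5,0,0,0]])

```text
time: 22.65
eef_pos: [592.5, -98.7, 144.7]
tool_rot: [-1.57, -0.003, -1.439]
contact_force: [-10.0, -3.2, 13.9]
grip_width: 0.706
```

>>> arm_command(series=[[-0.3,0,0,0,0,0,0],[1,0,0,0,0,0,0],[1,0,0,0,0,0,0],[1,0,0,0,0,0,0],[1,0,0,0,0,0,0],[1,0,0,0,0,0,0]])

```text
time: 23.25
eef_pos: [592.6, -97.6, 142.5]
tool_rot: [-1.571, -0.001, -1.44]
contact_force: [-0.4, -0.1, -0.4]
grip_width: 0.992
```

Run:
```python
from h import *
st()
c=get_calibration('wrist');im,d=camera('wrist');h=cv2.cvtColor(im,cv2.COLOR_BGR2HSV)
red=((h[...,0]<8)|(h[...,0]>172))&(h[...,1]>150)&(h[...,2]>60);red[:,:190]=0;red[:,320:]=0;red[:235]=0;red[300:]=0
v,u=np.where(red);print(len(v),u.min(),u.max(),v.min(),v.max())
```

```text
23.25 tcp [  2.92   1.99 142.46] bottom 6.96 F [-0.4 -0.1 -0.4] M [-0.06 -0.02  0.04] grip 0.9923046589829561
contact 0.45 0.014 -0.009
contact 0.5 -0.027 -0.008
1246 211 302 283 298
```

Released cleanly with no contact. Now straight up and away.

>>> arm_command(series=[[1,0,-5,0,0,0,0],[1,0,-15,0,0,0,0],[1,0,-30,0,0,0,0],[1,0,-50,0,0,0,0],[1,0,-75,0,0,0,0],[1,0,-100,0,0,0,0],[1,0,-125,0,0,0,0],[1,0,-150,0,0,0,0],[1,0,-160,-30,0,0,0],[1,0,-170,-60,0,0,0],[1,0,-180,-90,0,0,0],[1,0,-180,-120,0,0,0],[1,0,-180,-150,0,0,0],[1,0,-180,-150,0,0,0],[1,0,-180,-150,0,0,0]])

```text
time: 24.8
eef_pos: [443.4, -117.2, 324.1]
tool_rot: [-1.568, -0.001, -1.44]
contact_force: [-0.4, 0.2, 0.4]
grip_width: 1.0
```

Run:
```python
from h import *
st()
for n in('top','scene'):
    im,d=camera(n);P=pts(n,d);Q=(P-O)@Rc;h=cv2.cvtColor(im,cv2.COLOR_BGR2HSV)
    red=((h[...,0]<8)|(h[...,0]>172))&(h[...,1]>150)&(np.abs(Q[...,0])<45)&(np.abs(Q[...,1])<45)&(Q[...,2]>95)
    print(n,'red',red.sum(),np.percentile(Q[red],[2,50,98],axis=0).round(1).tolist() if red.any() else '')
    o=(h[...,0]>8)&(h[...,0]<18)&(h[...,1]>160)&(h[...,2]>120)&(np.abs(Q[...,0])<80)&(np.abs(Q[...,1])<45)&(Q[...,2]>72)&(Q[...,2]<150)
    print(n,'orange',o.sum(),np.percentile(Q[o],[2,50,98],axis=0).round(1).tolist() if o.any() else '')
    # other things: change against the first picture
    im0=np.load(n+'0.npz')['im'];df=(cv2.absdiff(im,im0).max(2)>60).astype(np.uint8);df=cv2.morphologyEx(df,cv2.MORPH_OPEN,np.ones((3,3)))
    k,l,s,ce=cv2.connectedComponentsWithStats(df);print('changed',[s[i].tolist() for i in range(1,k) if s[i,4]>12])
    if n=='top':
        z=P[...,2]
        for lab,b in dict(full=(138,212,172,236),pinkA=(195,168,226,196),purple=(198,236,228,268),pinkB=(232,238,264,266)).items():
            q=P[b[1]:b[3],b[0]:b[2]].reshape(-1,3);q=q[(q[:,2]>92)&(q[:,2]<115)];print(lab,q.mean(0).round(1) if len(q) else None)
```

```text
24.8 tcp [-147.5     5.43  324.05] bottom 188.55 F [-0.4  0.2  0.4] M [-0.03 -0.1  -0.02] grip 0.9995672044606166
contact 0.45 0.026 -0.028
contact 0.5 -0.008 -0.03
top red 126 [[-13.2, -19.8, 104.3], [-0.8, 1.5, 111.8], [11.3, 21.7, 119.9]]
top orange 53 [[13.2, -28.9, 79.9], [17.5, 3.2, 135.7], [24.7, 28.7, 143.1]]
changed [[280, 191, 22, 14, 119], [207, 206, 19, 13, 152], [326, 229, 17, 13, 125], [225, 232, 86, 30, 958], [303, 235, 39, 15, 414], [181, 248, 42, 15, 432], [297, 251, 50, 32, 1224], [278, 252, 17, 7, 102], [244, 261, 5, 9, 35], [246, 274, 5, 10, 38], [252, 277, 53, 14, 367], [198, 281, 53, 66, 2319], [185, 291, 12, 6, 63], [0, 296, 4, 5, 20], [0, 303, 12, 7, 42], [0, 311, 13, 32, 271], [21, 312, 30, 37, 675], [196, 338, 39, 46, 782], [230, 357, 6, 6, 34]]
full [492.4 312.  101.3]
pinkA [624.7 142.4 101.4]
purple [430.4 143.9 101.5]
pinkB [443.1  18.8 103.6]
scene red 18 [[-12.0, 1.4, 110.0], [-7.1, 14.9, 111.9], [16.9, 24.4, 132.5]]
scene orange 291 [[17.9, -31.1, 74.0], [23.5, 2.8, 103.7], [31.4, 31.9, 139.7]]
changed [[232, 0, 71, 94, 2553], [461, 0, 29, 37, 373], [390, 16, 30, 50, 449], [434, 55, 19, 43, 242], [354, 66, 9, 7, 41], [279, 73, 17, 29, 170], [346, 79, 5, 7, 23], [348, 100, 8, 8, 43], [395, 100, 39, 24, 584], [218, 153, 28, 27, 318], [290, 185, 28, 41, 746]]
```

The pack's top is 111.8 mm above the bench, against 112 when home. The cover leans on its rear face, and the arm touches nothing. The scene differences are limited to the arm, the charger and the pack's old place. I hand in.

```bash
python3 -c "from h import *;print(job_done())"
```

```text
the job is handed in; nothing more can be done
None
```

The flat pack is on charge: it is fully home in the well, let go of, and the job is handed in at about 25 s of the 72 s allowed.

- **Cover:** I gripped the pack by its cap and nosed the orange cover up with the pack's lower end, tilted about 26°. A first try at 35° ran the arm into its joint limits. I then held the cover back with the pack's rear face while lowering it.
- **Entry:** Three tries stopped on the rim at up to about 25 N of contact. After a sideways correction of a few millimetres, found by feel and from the scene camera, the pack went in freely.
- **Push:** The push through the blades grew to about 20 N. I pressed on to about 28 N, where it stopped moving. There was also about 15 N of sideways load, which I eased before opening the gripper.

**Last checks**
- The pack's top measured 111.8 mm above the bench, against 112 mm when home.
- The cover leans on the pack's rear face.
- The contact force on the arm is about zero.
- The full pack and one pink look-alike have not moved, by the top camera.
- The gripper partly hid the purple pack and the other pink one from the top camera, so its positions for them disagree by 20 to 30 mm. The scene camera showed no change there.

I had used all 12 picture views before the insertion, so the final seating was checked by numbers only.

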